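Close a split bearing housing on its dowels and hold it shut

ROBOT

A 6-joint arm with a two-finger parallel gripper is mounted at the origin on the work surface. World frame = base frame: x ahead of the robot, y to its left, z up, the work surface at z = 0. Lengths are in mm, angles in rad, forces in N, time in s.
With the tool pointing down it reaches from about 275 to 750 mm from the base axis. Payload 10.2 kg.
Tool frame: the origin (TCP) lies midway between the tips of the shut fingers; the grasp point (between the pads) lies 19 mm behind it; z points along the fingers, y is the direction in which the jaws open and shut (so a half turn about z gives the same grasp; the last joint's range is limited). The gripper opens to 85 mm and grips with 20 to 120 N. Pads are 22 mm wide; open, the fingers measure 114 mm over their backs; the gripper's body (76 mm by 85 mm) begins 54 mm behind the grasp point. The pads swing forward as they close: fully open they stand 13 mm farther back than shut.
Start: joints at [-1.336, 0.313, 1.498, -0, 1.331, -0.223], TCP at [232.026, -470.951, 231.294] pointing down, gripper open.
Joint ranges: [-2.94, 2.94], [-0.97, 2.17], [0.19, 2.56], [-1.23, 4.37], [0.02, 3.11], [-2.88, 2.88]. Speed limits (rad/s): [2.39, 2.39, 3.01, 3.14, 3.14, 3.14].

INTERFACE

Orientations are given as a unit quaternion [w, x, y, z].
In Python, from rig import ctrl gives the robot as it stands.
- The arm moves only by the tool carry_out, never from a script. Its argument "plan" is a list of rows, each a list of 3 entries, a list of its own where there are three numbers: the finger opening in mm, from 0 to 85.4, then the shift along the tool's x, y, z in mm, then the turn, a rotation vector about the tool's x, y, z in units of 6 degrees (1.0 is 6 degrees). In form: [[grip, [x, y, z], [ax, ay, az]], ...]. A call has 1 to 20 rows; each row shifts and turns the commanded pose from where the row before left it, along the tool's axes as they then stand; what a row does not reach is not made up. A row lasts 1/12 s, in which the tool goes at most 41.7 mm and 7.16 degrees, less where a joint would pass 70% of its speed; a pose out of reach is approached as far as the arm can. A call with a gripper value outside its range is refused whole. The fingers move at their own pace and stop on an object; "grip_force" is the grip in N (left out, the last holds). Time passes only in rows, so rows that do not move let the fingers close. It gives the time, the measured TCP pose, the force and the opening at its end, in the units of the state.
- ctrl.sense(): the state, without advancing time (a new reading comes with each control period).
- ctrl.capture(name): name is "scene" or "top" or "wrist"; returns a dict with "color" (480x640x3 uint8, blue, green, red), "range_z" (480x640 float32, mm along the optical axis (not along the pixel's ray), 0 where there is no reading), "fx", "fy", "cx", "cy" (pixels), "cam_to_world" (4x4, takes a point from camera to world coordinates); the wrist camera has in their place "tool_from_camera" (4x4, takes a point from camera to tool coordinates, whose origin is the TCP and whose axes are the flange's). Camera axes: x right, y up, looking along -z (the intrinsics and any distortion apply to the point x, -y, -z); pixel columns grow to the right and rows downward; lengths in mm; the calibration is good to about 2 mm. A picture is of the moment at which its call begins: read the wrist's pose just before it.
- ctrl.finish_job(): hands the job in, once; it reports no verdict.
The state is a dict: "time_s": time; "joints": joint angles; "dq": joint speeds; "tau": joint torques, N m; "eef_pos": TCP position; "ee_rot": TCP orientation; "force": force on the tool from outside, world axes, zero at the start; "wrist_torque": the same for the moment, N m; "grip_width": opening from 0.0 (shut) to 1.0 (fully open).
Only numpy, scipy, OpenCV 4.12 (cv2) and the standard library are available. Lean on these libraries where they do the work, as an engineer would, in place of code of your own. Each camera call takes 0.05 s, during which the arm holds its last target.

TASK

Put the large bearing flat into the round pocket of the bolted-down housing and let go of it, then set the aluminium cover over it on the two dowels (it fits one way round only: thick dowel in the large hole, the two end lugs above each other) until it sits flush on the housing all round. Finish while still holding the cover pressed down with a steady force of about 15 N, as if a helper were about to put in the screws; do not let go. Leave the other things on the bench where they are.

Things in the scene. Friction and masses are not known exactly. Their poses are not given: they have to be found in the camera images.
- pocket (a point): Centre of the floor of the round pocket in the housing, 26 mm above the bench. The pocket is 55 mm in diameter and 8 mm deep, in the middle of the housing's flat top face, which is 34 mm above the bench. z is up; x points to the thick dowel and the end lug.
- dowel_large (a point): Tip of the thick fixed dowel of the housing: 14 mm diameter, bevelled tip, standing 18 mm out of the top face, 48 mm from the pocket centre along housing +x; tip 52 mm above the bench. Axes as the housing's.
- dowel_small (a point): Tip of the thin fixed dowel: 8 mm diameter, bevelled tip, 18 mm out of the top face, 48 mm from the pocket centre along housing -x; tip 52 mm above the bench.
- bearing_center (a point): Centre of the large bearing: a loose steel ring with dark seals, outside diameter 52 mm, bore 25 mm, 21 mm thick, about 0.19 kg, lying flat on the bench (centre 10.5 mm up). Turning about its z makes no difference. Seated, its centre is 10.5 mm above the pocket floor and it stands 13 mm proud of the housing face.
- cover_grip (a point): Centre of the rib in the middle of the cover, the place to grip: rib 60 mm (x) by 30 mm (y) by 26 mm tall, standing on the 20 mm thick plate of the cover. This point is 33 mm above the cover's underside. x points to the large hole and the end lug; z is up. Seated, this point is 67 mm above the bench, straight over the pocket.
- hole_large (a point): Centre of the cover's large through hole (16.5 mm diameter), at the level of the cover's underside, 48 mm from the cover's middle along its +x. The small through hole (10.5 mm) is 48 mm along -x. Seated, this point is 18 mm below the thick dowel's tip.
- housing: The fixed housing: grey block 124 mm (x) by 70 mm (y) with a bright top face 34 mm above the bench, on a foot 172 by 100 by 10 mm; an end lug 24 mm wide sticks out 12 mm at +x. Origin at the centre of its underside on the bench.
- cover: The loose aluminium cover, about 0.35 kg, lying open side down: plate 124 mm (x) by 70 mm (y) by 20 mm with a rib on top, 46 mm high in all. Underside recess for the bearing: 59.5 mm wide, 14 mm deep. End lug 24 mm wide, 12 mm out, at +x. Origin at the centre of its underside.
- bearing: The loose large bearing; origin at the centre of its underside.
- small_bearing_center (a point): Bystander: centre of a smaller bearing, 35 mm outside diameter, 11 mm thick, lying on the bench. Not to be used.
- screwdriver: Bystander: screwdriver lying on the bench; origin on its underside.
- wrench: Bystander: steel wrench lying on the bench; origin on its underside.
- grease_jar: Bystander: amber jar, 72 mm diameter, 75 mm high; origin at the centre of its underside.
- wood_bowl: Bystander: turned wooden bowl blank, 124 mm diameter, 45 mm high; origin at the centre of its underside.
- wood_leg: Bystander: turned wooden leg standing upright, 68 mm diameter, 150 mm high; origin at the centre of its underside.
There are look-alikes about, which are no part of the job. Leave any turquoise look-alike of the bearing alone.

How it is judged:
By the outcome, as a careful person would: the job done as asked, in the order asked, and still so for the second after the job is handed in, while the arm keeps its last pose, push and grip.
It also fails if it takes over 64 s, if anything falls off the work surface, if the arm or the gripper's body presses on something with over 40 N, if the wrist force passes 120 N, or if a joint passes its speed limit or range.

## Working session

There is one attempt and no reset: what is moved stays moved. The work goes in short steps, Python scripts to look and compute and a tool call to move; the robot and the scene stay as the last step left them, time stands still between calls to the robot, and variables do not carry over. Pictures are saved under pics/ and viewed, and the job is handed in when it is done.

Besides the shell and the picture viewer there is one more tool, called after "Emit:" by a JSON object that holds its "api" and its "payload". carry_out: Moves the arm, as the interface text tells. Its arguments: {"type":"object","properties":{"plan":{"type":"array"},"grip_force":{"type":"number"}},"required":["plan"]}

```bash
mkdir -p pics; ls; cat > h.py <<'E'
import numpy as np, cv2
from scipy.spatial.transform import Rotation as R
from rig import ctrl
def cap(n,save=None):
    s=ctrl.sense(); c=ctrl.capture(n)
    if n=="wrist":
        T=np.eye(4); q=s["ee_rot"]; T[:3,:3]=R.from_quat([q[1],q[2],q[3],q[0]]).as_matrix(); T[:3,3]=s["eef_pos"]
        c["cam_to_world"]=T@np.array(c["tool_from_camera"])
    if save: cv2.imwrite("pics/"+save,c["color"])
    np.savez(""+n+".npz",**{k:np.array(v) for k,v in c.items()})
    return c
def world(c,u,v,z=None,d=None):
    # d: depth, or intersect with plane z
    T=np.array(c["cam_to_world"]); r=np.array([(u-c["cx"])/c["fx"],-(v-c["cy"])/c["fy"],-1.])
    w=T[:3,:3]@r
    if z is not None: k=(z-T[2,3])/w[2]
    else: k=d if d is not None else float(c["range_z"][int(round(v)),int(round(u))])
    return T[:3,3]+k*w
def cloud(c):
    v,u=np.mgrid[:480,:640]; d=np.array(c["range_z"]);T=np.array(c["cam_to_world"])
    r=np.stack([(u-c["cx"])/c["fx"],-(v-c["cy"])/c["fy"],-np.ones_like(d)],-1)*d[...,None]
    return r@T[:3,:3].T+T[:3,3]
E
python3 - <<'E'
from h import *
print(ctrl.sense())
for n in("scene","top","wrist"):
    c=cap(n,n+"0.png"); print(n,c.keys(),c["fx"],c["fy"],c["cx"],c["cy"],np.round(c["cam_to_world"],3))
E
```

```text
pics
{'time_s': 0.0, 'joints': array([-1.33638411e+00,  3.13460338e-01,  1.49847923e+00,  7.36704431e-08,
        1.33099032e+00, -2.23388785e-01]), 'dq': array([ 3.40742934e-04, -1.94903422e-04,  1.08383078e-03, -4.43789618e-06,
        6.59370020e-04, -2.46687994e-03]), 'tau': array([-1.56103342e-04, -4.12263894e+01, -2.59740669e+01, -2.16089788e-04,
        4.15988659e-03, -9.89488683e-06]), 'eef_pos': array([ 231.96774477, -470.67219432,  230.71392053]), 'ee_rot': array([-6.68609056e-04,  9.73916252e-01,  2.26906779e-01, -3.64944327e-06]), 'force': array([-0.10047817,  1.51952188, -0.01154173]), 'wrist_torque': array([-0.02425568, -0.03083943, -0.01767296]), 'grip_width': 1.0019413656252671}
scene dict_keys(['color', 'range_z', 'fx', 'fy', 'cx', 'cy', 'cam_to_world']) 588.2944434386669 588.2944434386669 316.21101596540944 244.3722267147438 [[-7.850000e-01 -3.510000e-01  5.100000e-01  1.320395e+03]
 [ 6.190000e-01 -4.140000e-01  6.680000e-01  9.738930e+02]
 [-2.300000e-02  8.400000e-01  5.420000e-01  8.573650e+02]
 [ 0.000000e+00  0.000000e+00  0.000000e+00  1.000000e+00]]
top dict_keys(['color', 'range_z', 'fx', 'fy', 'cx', 'cy', 'cam_to_world']) 453.7747727850949 453.7747727850949 322.32311458290525 244.84862318285917 [[-1.500000e-02  9.970000e-01 -6.900000e-02  4.785260e+02]
 [-1.000000e+00 -1.600000e-02 -4.000000e-03 -8.165000e+00]
 [-5.000000e-03  6.900000e-02  9.980000e-01  1.281044e+03]
 [ 0.000000e+00  0.000000e+00  0.000000e+00  1.000000e+00]]
wrist dict_keys(['color', 'range_z', 'fx', 'fy', 'cx', 'cy', 'tool_from_camera', 'cam_to_world']) 343.960190736763 343.960190736763 319.9838947043616 240.81287141328158 [[ 4.42000e-01  8.59000e-01  2.58000e-01  2.97347e+02]
 [-8.97000e-01  4.24000e-01  1.25000e-01 -4.38950e+02]
 [-2.00000e-03 -2.87000e-01  9.58000e-01  3.73644e+02]
 [ 0.00000e+00  0.00000e+00  0.00000e+00  1.00000e+00]]
```

View pics/top0.png

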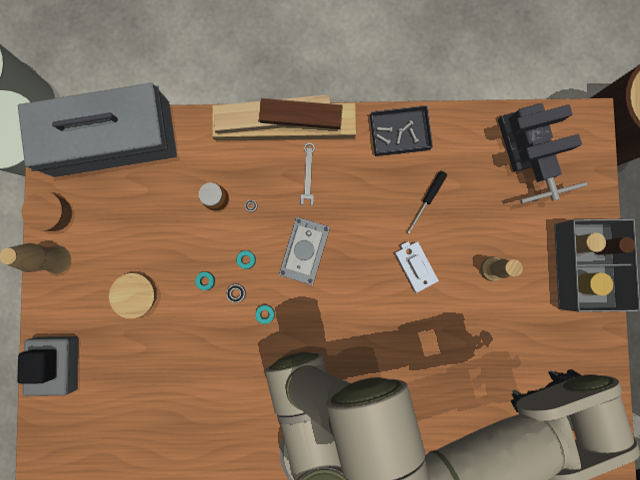

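View pics/scene0.png

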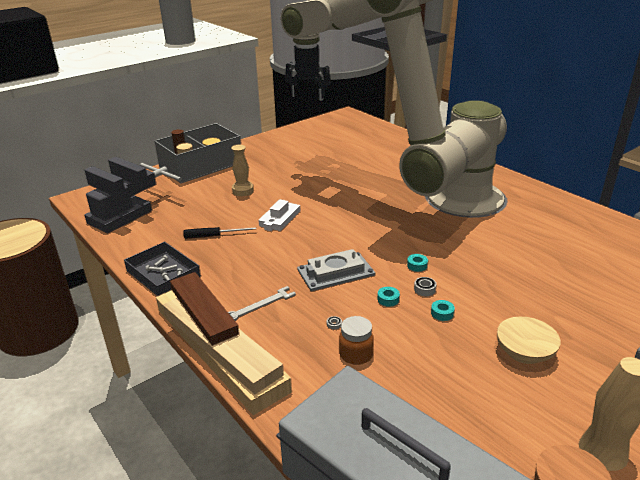

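View pics/wrist0.png

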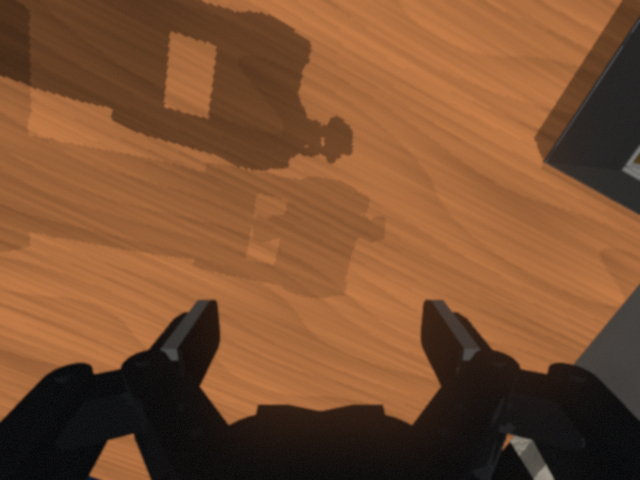

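Bearing candidates in the top image: the steel ring with dark seals at (236,293), the small bearing at (251,206), and turquoise rings at (246,260), (205,281) and (265,314). The description fits (236,293). I'll check it in a crop and measure it.

```bash
python3 - <<'E'
from h import *
c=dict(np.load("top.npz"))
im=c["color"]
cv2.imwrite("pics/crop_b.png",cv2.resize(im[235:335,180:300],None,fx=6,fy=6,interpolation=cv2.INTER_CUBIC)[:600,:720])
cv2.imwrite("pics/crop_h.png",cv2.resize(im[205:295,265:345],None,fx=6,fy=6,interpolation=cv2.INTER_CUBIC))
cv2.imwrite("pics/crop_c.png",cv2.resize(im[230:300,380:450],None,fx=8,fy=8,interpolation=cv2.INTER_CUBIC))
P=cloud(c)
for z0,z1,b in[(15,26,(285,300,228,246)),(28,40,(220,290,280,335)),(12,28,(235,300,390,440)),(40,54,(235,300,390,440)),(45,60,(210,290,275,335))]:
    r=P[b[0]:b[1],b[2]:b[3]].reshape(-1,3); m=(r[:,2]>z0)&(r[:,2]<z1); q=r[m]
    if len(q)>5:
        rect=cv2.minAreaRect(q[:,:2].astype(np.float32)); print(z0,z1,len(q),q.mean(0).round(1),np.round(rect[0],1),np.round(rect[1],1),round(rect[2],1))
E
```

```text
15 26 174 [439.  238.1  20.6] [439. 237.] [46.6 38.8] 88.9
28 40 881 [554.8  47.4  33.4] [559.   46.4] [ 70.1 136.1] 72.6
12 28 881 [ 504.1 -262.    19.4] [ 507.7 -261.6] [135.3  71.5] 26.3
40 54 247 [ 502.7 -263.7   45.4] [ 502.7 -263.8] [59.5 30.9] 26.1
45 60 25 [580.9  39.1  50.5] [554.3  45.1] [ 12.1 105.1] 74.8
```

View pics/crop_b.png

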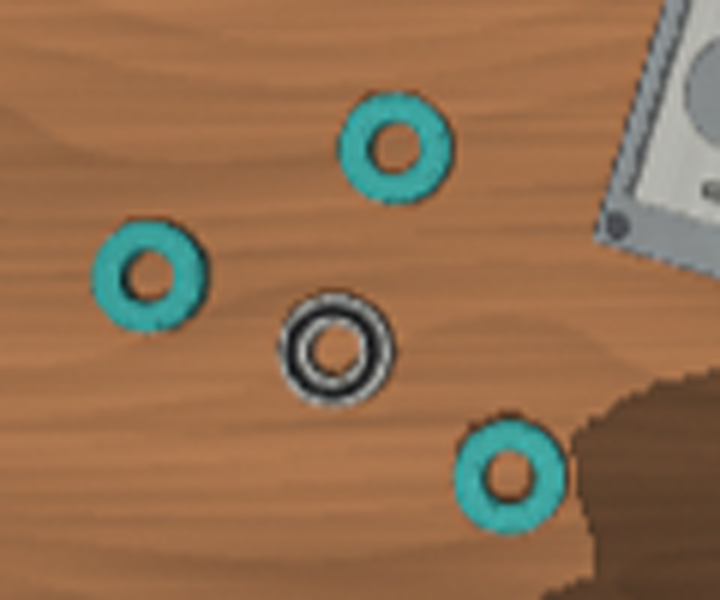

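View pics/crop_h.png

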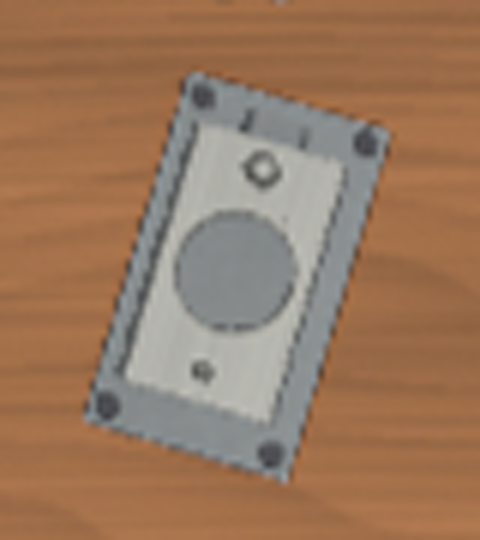

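View pics/crop_c.png

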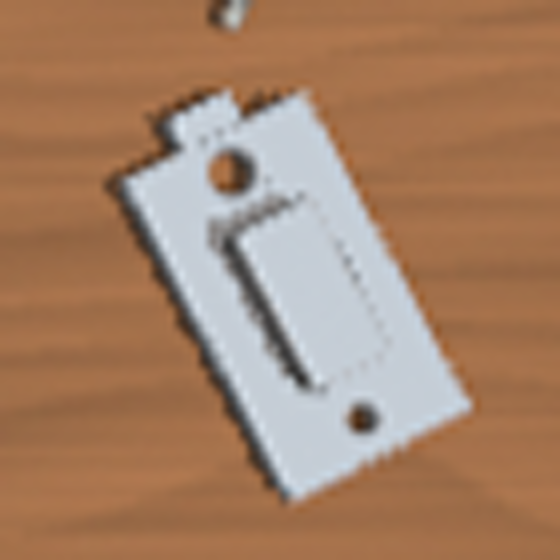

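The crop shows the steel ring with dark seals at (236.0,293.3), so that is the bearing. The housing's thick dowel points up the image (about -17°). The cover's large hole and lug are at about +26°, which is the tool's yaw already. Next I'll view the cover, then the housing, then the bearing, all with the wrist camera.

Emit:
{"api": "carry_out", "payload": {"plan": [[85,[15,-3,3],[0,0,0]],[85,[28,-5.5,6],[0,0,0]],[85,[28,-5.5,6],[0,0,0]],[85,[28,-5.5,6],[0,0,0]],[85,[28,-5.5,6],[0,0,0]],[85,[28,-5.5,6],[0,0,0]],[85,[28,-5.5,6],[0,0,0]],[85,[28,-5.5,6],[0,0,0]],[85,[28,-5.5,6],[0,0,0]],[85,[28,-5.5,6],[0,0,0]],[85,[28,-5.5,6],[0,0,0]],[85,[28,-5.5,6],[0,0,0]],[85,[12,-2.5,0],[0,0,0]],[85,[0,0,0],[0,0,0]],[85,[0,0,0],[0,0,0]]]}}

```text
time_s: 1.4
eef_pos: [503.2, -263.8, 162.3]
ee_rot: [0.0, 0.974, 0.227, -0.0]
force: [-0.3, 0.0, -0.5]
grip_width: 0.998
```

```bash
python3 - <<'E'
from h import *
c=cap("wrist","w_cover.png"); s=ctrl.sense(); print(s["eef_pos"],s["ee_rot"],s["force"])
T=c["tool_from_camera"];print(np.round(T,3))
E
```

```text
[ 502.8325623  -264.31892201  162.45839922] [ 1.26433003e-04  9.73948966e-01  2.26767242e-01 -1.16581798e-04] [-0.53498692 -0.47651447 -0.69610636]
[[-0.00000e+00  9.58000e-01  2.87000e-01  7.27140e+01]
 [ 1.00000e+00  0.00000e+00  1.00000e-03  2.54000e-01]
 [ 1.00000e-03  2.87000e-01 -9.58000e-01 -1.42824e+02]
 [ 0.00000e+00  0.00000e+00  0.00000e+00  1.00000e+00]]
```

View pics/w_cover.png

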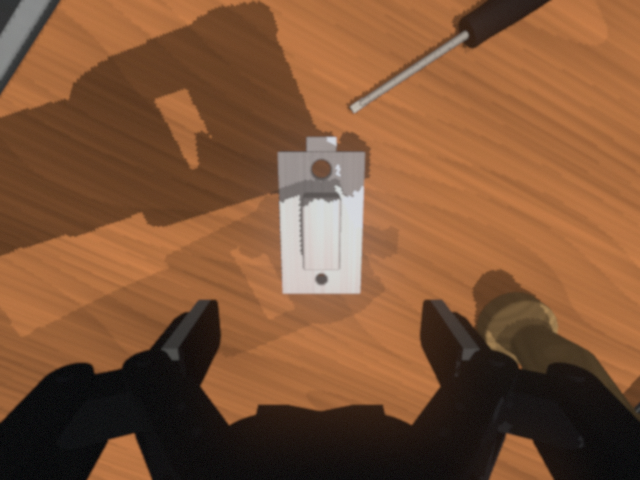

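The cover is square in the image: large hole at (321,168), small hole at (321.5,279), rib centre at about (321.5,233). I'll measure it.

```bash
cat >> h.py <<'E'
def load(n):
    c=dict(np.load(""+n+".npz")); return {k:(float(v) if v.ndim==0 else v) for k,v in c.items()}
E
python3 - <<'E'
from h import *
c=load("wrist")
P=cloud(c)[120:310,260:390]; im=c["color"][120:310,260:390]
for z0,z1 in((14,26),(41,52)):
    m=(P[...,2]>z0)&(P[...,2]<z1); q=P[m]; r=cv2.minAreaRect(q[:,:2].astype(np.float32)); print(len(q),q.mean(0),r)
cv2.imwrite("pics/crop_c2.png",cv2.resize(im,None,fx=3,fy=3,interpolation=cv2.INTER_CUBIC))
L=world(c,321,168,z=20);S=world(c,321.5,279,z=20);d=L-S;print(L,S,np.linalg.norm(d),np.degrees(np.arctan2(d[1],d[0])),(L+S)/2)
E
```

```text
8728 [ 511.4466927  -260.17270726   20.08802183] ((508.78192138671875, -261.503173828125), (135.86895751953125, 70.2254867553711), 26.3631534576416)
2811 [ 504.83434332 -263.51198807   45.96124427] ((503.7962341308594, -264.01922607421875), (59.56282043457031, 30.050790786743164), 26.23630142211914)
[ 547.53723423 -242.86293106   20.        ] [ 460.28579218 -286.49513748   20.        ] 97.55297830667304 26.568458108691715 [ 503.91151321 -264.67903427   20.        ]
```

View pics/crop_c2.png

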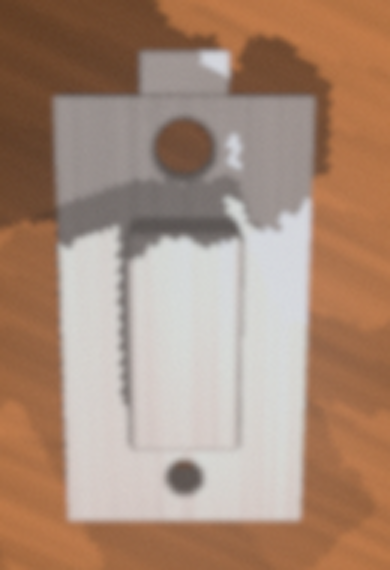

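Emit:
{"api": "carry_out", "payload": {"plan": [[85,[8,-11,0],[0,0,0]],[85,[16,-22,0],[0,0,0]],[85,[16,-22,0],[0,0,0]],[85,[16,-22,0],[0,0,0]],[85,[16,-22,0],[0,0,0]],[85,[16,-22,0],[0,0,0]],[85,[16,-22,0],[0,0,0]],[85,[16,-22,0],[0,0,0]],[85,[16,-22,0],[0,0,0]],[85,[16,-22,0],[0,0,0]],[85,[16,-22,0],[0,0,0.5]],[85,[16,-22,0],[0,0,1]],[85,[0,-13,0],[0,0,1]],[85,[0,0,0],[0,0,1]],[85,[0,0,0],[0,0,1]],[85,[0,0,0],[0,0,1]],[85,[0,0,0],[0,0,1]],[85,[0,0,0],[0,0,0.77]],[85,[0,0,0],[0,0,0]],[85,[0,0,0],[0,0,0]]]}}

```text
time_s: 3.12
eef_pos: [553.9, 56.3, 162.6]
ee_rot: [0.0, 0.989, -0.15, 0.0]
force: [-0.0, -0.0, -1.3]
grip_width: 0.991
```

```bash
python3 - <<'E'
from h import *
c=cap("wrist","w_house.png"); s=ctrl.sense(); print(s["eef_pos"],s["ee_rot"],s["force"])
cv2.imwrite("pics/crop_h2.png",cv2.resize(c["color"][110:330,220:420],None,fx=2.7,fy=2.7,interpolation=cv2.INTER_CUBIC))
P=cloud(c)[100:330,220:420]
for z0,z1 in((31,37),(45,56),(23,29)):
    m=(P[...,2]>z0)&(P[...,2]<z1); q=P[m]; r=cv2.minAreaRect(q[:,:2].astype(np.float32)); print(len(q),q.mean(0),r)
E
```

```text
[553.93795362  56.42855916 162.51253735] [ 6.53935275e-07  9.88655864e-01 -1.50198448e-01  9.87677774e-05] [-0.47544591  0.70441628  0.48170484]
9497 [561.03849569  45.9254328   34.15163393] ((559.1449584960938, 46.51410675048828), (70.23809814453125, 135.34161376953125), 72.58013916015625)
351 [581.21675074  39.69417818  50.31508039] ((555.3001708984375, 46.529563903808594), (13.27601146697998, 104.9013900756836), 74.24645233154297)
3258 [553.12705801  48.29401679  26.21588968] ((552.9871826171875, 48.34196090698242), (53.698768615722656, 54.32544708251953), 18.965547561645508)
```

View pics/w_house.png

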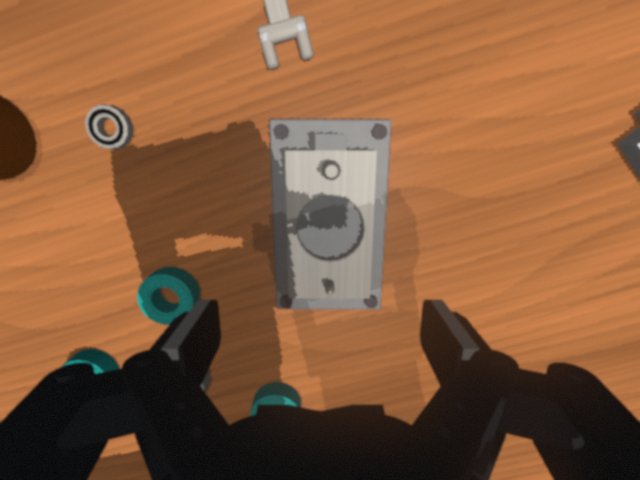

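View pics/crop_h2.png

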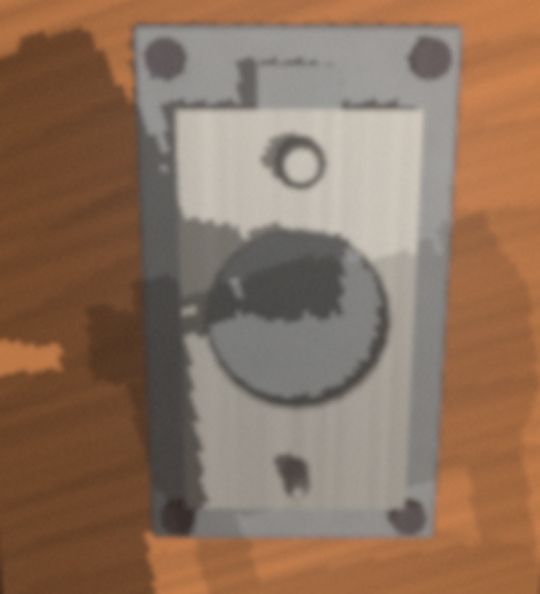

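Housing: pocket centre about (553.2,48.3), yaw -17.4°, thick dowel up the image at (330,170). Tool yaw is -17.3°. Now to the bearing.

Emit:
{"api": "carry_out", "payload": {"plan": [[70,[-9,-8,2],[0,0,0]],[70,[-18,-15.3,4],[0,0,0]],[70,[-18,-15.3,4],[0,0,0]],[70,[-18,-15.3,4],[0,0,0]],[70,[-18,-15.3,4],[0,0,0]],[70,[-18,-15.3,4],[0,0,0]],[70,[-18,-15.3,4],[0,0,0]],[70,[-18,-15.3,4],[0,0,0]],[70,[-18,-15.3,4],[0,0,0]],[70,[-9,-8,4],[0,0,0.02]],[70,[0,0,0],[0,0,0]],[70,[0,0,0],[0,0,0]]]}}

```text
time_s: 4.17
eef_pos: [440.3, 237.6, 124.3]
ee_rot: [0.0, 0.989, -0.151, -0.0]
force: [0.2, -0.3, -0.4]
grip_width: 0.819
```

```bash
python3 - <<'E'
from h import *
c=cap("wrist","w_bear.png"); s=ctrl.sense(); print(s["eef_pos"],s["ee_rot"],s["force"])
P=cloud(c)[150:340,230:420]
m=(P[...,2]>17)&(P[...,2]<25)&(np.hypot(P[...,0]-439,P[...,1]-238)<40); q=P[m]; print(len(q),q.mean(0),cv2.minEnclosingCircle(q[:,:2].astype(np.float32)),cv2.minAreaRect(q[:,:2].astype(np.float32)))
E
```

```text
[440.89569557 237.13021316 124.47697566] [ 1.36340281e-05  9.88429680e-01 -1.51679731e-01  1.64473003e-04] [ 0.50935345 -1.14636491 -0.33452409]
2748 [438.54073571 239.64932538  21.09285172] ((437.46942138671875, 239.98117065429688), 25.7661075592041) ((437.74749755859375, 240.0340118408203), (50.727325439453125, 50.86040115356445), 28.197471618652344)
```

View pics/w_bear.png

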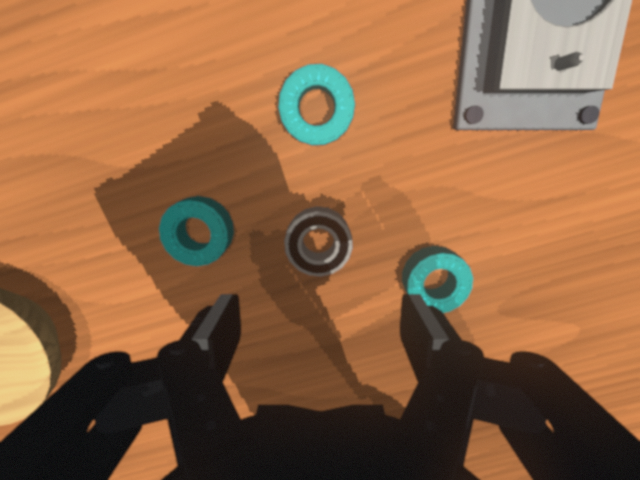

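The wrist view shows the steel bearing at (319,242), with turquoise rings at (317,105), (197,232) and (440,282), all clear of the fingers. I'll check how far back the finger tips stand.

```bash
python3 - <<'E'
from h import *
c=load("wrist"); T=c["tool_from_camera"]
for u,v in[(232,300),(235,310),(236,320),(408,300),(406,310),(405,318),(200,350),(205,345),(225,315)]:
    d=c["range_z"][v,u]; p=np.array([(u-c["cx"])/c["fx"]*d,-(v-c["cy"])/c["fy"]*d,-d,1]); print(u,v,d,(T@p)[:3].round(1))
E
```

```text
232 300 138.0555 [ 10.6 -34.9 -17.5]
235 310 0.0 [  73.1    0.6 -142.8]
236 320 144.18114 [ -0.2 -34.8 -14.3]
408 300 137.85876 [ 10.6  35.7 -17.6]
406 310 138.79373 [  6.4  35.2 -17.9]
405 318 141.30315 [  2.   35.4 -16.6]
200 350 103.25731 [ 12.  -35.5 -53.4]
205 345 112.14226 [  8.3 -37.  -45.2]
225 315 127.03866 [ 10.3 -34.6 -29.1]
```

```bash
python3 - <<'E'
from h import *
c=load("wrist"); T=c["tool_from_camera"]
v,u=np.mgrid[:480,:640]; d=c["range_z"]
p=np.stack([(u-c["cx"])/c["fx"]*d,-(v-c["cy"])/c["fy"]*d,-d,np.ones_like(d)],-1)@T.T
m=(d>20)&(d<190)&(np.abs(p[...,0])<16)&(np.abs(p[...,1])<60)&(p[...,2]<10)
q=p[m]; print(len(q)); 
for lo in range(-40,10,3):
    k=(q[:,2]>=lo)&(q[:,2]<lo+3)
    if k.any(): print(lo,k.sum(),q[k].mean(0).round(1)[:3],np.abs(q[k][:,1]).min().round(1))
E
```

```text
40976
-40 585 [  4.6  -0.  -38.4] 34.2
-37 551 [  4.5  -0.1 -35.5] 34.4
-34 527 [  4.9  -0.1 -32.6] 34.4
-31 490 [  4.3  -0.1 -29.5] 34.4
-28 459 [  4.9   0.8 -26.6] 34.3
-25 416 [  4.2   0.8 -23.6] 34.4
-22 423 [  4.7  -0.8 -20.5] 34.4
-19 369 [  4.6   1.5 -17.5] 34.3
-16 312 [  4.2  -0.  -14.6] 34.5
-13 197 [  1.6   0.9 -11.7] 34.4
-10 100 [-0.3  0.9 -8.9] 34.5
```

Emit:
{"api": "carry_out", "payload": {"grip_force": 45, "plan": [[70,[-4,-1.8,10],[0,0,0]],[70,[0,0,25],[0,0,0]],[70,[0,0,30],[0,0,0]],[70,[0,0,25],[0,0,0]],[70,[0,0,15],[0,0,0]],[70,[0,0,8],[0,0,0]],[70,[0,0,5],[0,0,0]],[70,[0,0,0],[0,0,0]],[70,[0,0,0],[0,0,0]]]}}

```text
time_s: 4.97
eef_pos: [438.3, 240.1, 7.1]
ee_rot: [-0.0, 0.988, -0.152, 0.001]
force: [-0.2, 0.3, -0.9]
grip_width: 0.813
```

```bash
python3 - <<'E'
from h import *
c=cap("wrist","w_bear2.png"); s=ctrl.sense(); print(s["eef_pos"],s["force"])
E
```

```text
[438.3319793  240.17627188   7.24396975] [ 1.00578742  0.33900479 -0.05949841]
```

View pics/w_bear2.png

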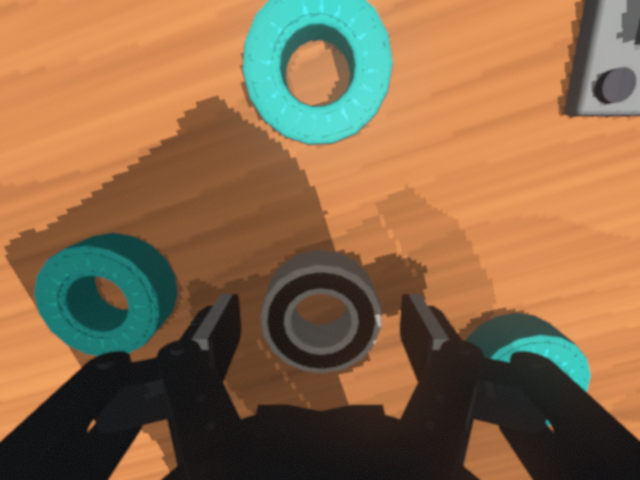

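The bearing is centred between the pads at (321,315). I'll close and lift a little.

Emit:
{"api": "carry_out", "payload": {"grip_force": 45, "plan": [[40,[0,0,0],[0,0,0]],[40,[0,0,0],[0,0,0]],[40,[0,0,0],[0,0,0]],[40,[0,0,0],[0,0,0]],[40,[0,0,0],[0,0,0]],[40,[0,0,0],[0,0,0]],[40,[0,0,-5],[0,0,0]],[40,[0,0,-15],[0,0,0]],[40,[0,0,-25],[0,0,0]],[40,[0,0,-25],[0,0,0]],[40,[0,0,-10],[0,0,0]],[40,[0,0,0],[0,0,0]],[40,[0,0,0],[0,0,0]]]}}

```text
time_s: 6.1
eef_pos: [437.4, 240.1, 85.9]
ee_rot: [0.0, 0.988, -0.152, -0.0]
force: [-0.3, -0.4, -2.2]
grip_width: 0.585
```

```bash
python3 - <<'E'
from h import *
c=cap("wrist","w_bear3.png"); s=ctrl.sense(); print(s["eef_pos"],s["ee_rot"],s["force"],s["grip_width"])
T=c["tool_from_camera"]
v,u=np.mgrid[:480,:640]; d=c["range_z"]
p=np.stack([(u-c["cx"])/c["fx"]*d,-(v-c["cy"])/c["fy"]*d,-d,np.ones_like(d)],-1)@T.T
m=(d>20)&(np.abs(p[...,0])<32)&(np.abs(p[...,1])<25.2)&(p[...,2]<-8)&(p[...,2]>-24)
q=p[m][:,:3]; print(len(q),np.percentile(q[:,2],[5,25,50,75,95]))
z=np.median(q[:,2]); k=abs(p[...,2]-z)<2; k&=m; q=p[k][:,:3]; A=np.c_[q[:,:2],np.ones(len(q))]; print("tilt",np.linalg.lstsq(A,q[:,2],rcond=None)[0]); print(q.min(0),q.max(0),cv2.minEnclosingCircle(q[:,:2].astype(np.float32)))
E
```

```text
[437.01304931 239.94767154  85.20601712] [ 3.32458232e-04  9.88347115e-01 -1.52214554e-01 -7.73909067e-04] [-0.74981185  0.03410556 -1.28405425] 0.5806727395120248
8978 [-15.00306387 -13.95924363 -13.46708505 -12.94382585 -10.61235665]
tilt [ 4.32873825e-03  8.52356316e-04 -1.34732073e+01]
[-26.55793642 -25.17788815 -15.42384156] [ 25.17927224  25.19424637 -11.46708993] ((0.2772517204284668, -0.025938987731933594), 27.456403732299805)
```

View pics/w_bear3.png

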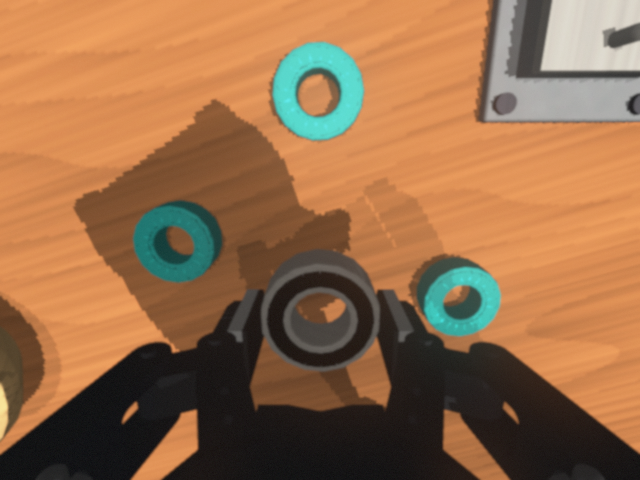

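The bearing is held level, with its centre at tool x≈-0.6, y≈0 and its underside about 7.5 mm below the TCP. Next I'll carry it over the pocket.

Emit:
{"api": "carry_out", "payload": {"plan": [[40,[8,7,-5],[0,0,0]],[40,[17,15,-5],[0,0,0]],[40,[17,15,0],[0,0,0]],[40,[17,15,0],[0,0,0]],[40,[17,15,0],[0,0,0]],[40,[17,15,0],[0,0,0]],[40,[17,15,0],[0,0,0]],[40,[17,15,0],[0,0,0]],[40,[17,15,0],[0,0,0]],[40,[17,13,0],[0,0,0]],[40,[8,8,0],[0,0,0]],[40,[0,0,0],[0,0,0]],[40,[0,0,0],[0,0,0]],[40,[0,0,0],[0,0,0]]]}}

```text
time_s: 7.32
eef_pos: [553.5, 48.8, 95.9]
ee_rot: [-0.0, 0.988, -0.152, -0.001]
force: [0.1, -0.7, -1.9]
grip_width: 0.583
```

```bash
python3 - <<'E'
from h import *
s=ctrl.sense()
c=cap("wrist","w_pl1.png"); print(s["eef_pos"],s["ee_rot"],s["force"],s["grip_width"])
P=cloud(c)
for z0,z1 in((31,37),(23,29)):
    m=(P[...,2]>z0)&(P[...,2]<z1)&(np.hypot(P[...,0]-553,P[...,1]-48)<90); q=P[m]; r=cv2.minAreaRect(q[:,:2].astype(np.float32)); print(len(q),q.mean(0),r)
E
```

```text
[553.54344018  48.82184507  95.89171999] [-7.44025557e-05  9.88390018e-01 -1.51936504e-01 -6.82830434e-04] [ 0.05255406 -0.73669018 -1.91429285] 0.5829894141467499
10726 [583.80529203  38.48886451  34.12575184] ((566.8596801757812, 43.91572952270508), (70.33549499511719, 119.1957778930664), 72.39974975585938)
2630 [563.76821554  44.37897677  26.12939781] ((570.432861328125, 40.72491455078125), (54.83799743652344, 93.61858367919922), 66.45570373535156)
```

View pics/w_pl1.png

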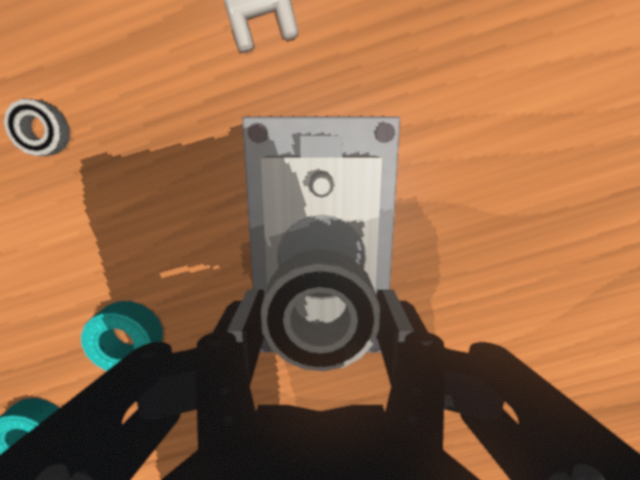

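The top face's far end again gives the pocket centre at (553.1,48.2). I'll shift by about (+0.4,+0.6) and descend to just above the face.

Emit:
{"api": "carry_out", "payload": {"plan": [[40,[0.4,0.6,8],[0,0,0]],[40,[0,0,15],[0,0,0]],[40,[0,0,15],[0,0,0]],[40,[0,0,8],[0,0,0]],[40,[0,0,4],[0,0,0]],[40,[0,0,2],[0,0,0]],[40,[0,0,0],[0,0,0]],[40,[0,0,0],[0,0,0]]]}}

```text
time_s: 8.03
eef_pos: [554.8, 47.5, 44.8]
ee_rot: [-0.0, 0.988, -0.152, 0.0]
force: [0.1, 1.0, -0.1]
grip_width: 0.587
```

```bash
python3 - <<'E'
from h import *
s=ctrl.sense();print(s["eef_pos"],s["force"])
c=cap("scene","s1.png"); w=cap("wrist","w_pl2.png")
cv2.imwrite("pics/s1c.png",cv2.resize(c["color"][190:310,270:410],None,fx=5,fy=5,interpolation=cv2.INTER_CUBIC))
E
```

```text
[554.80963895  47.49577295  44.84332903] [ 0.05043388  0.95656734 -0.06787099]
```

View pics/s1c.png

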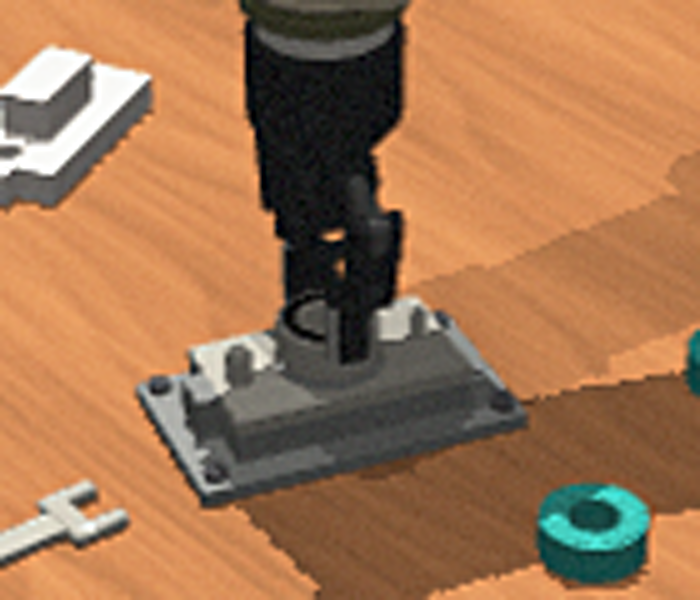

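View pics/w_pl2.png

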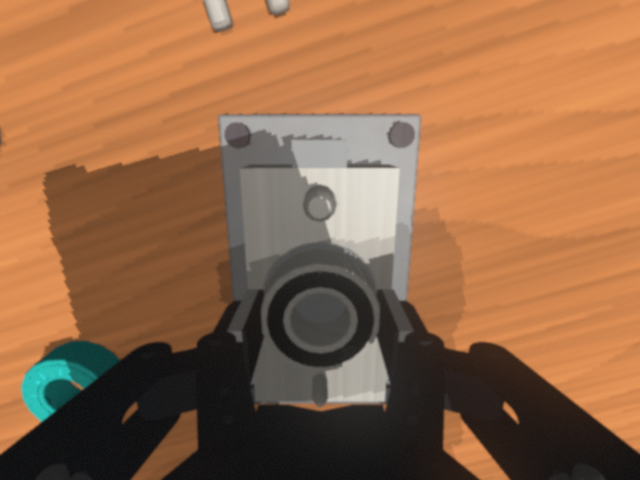

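```bash
cat >> h.py <<'E'
def avg(n=5):
    L=[]
    for i in range(n): L.append(ctrl.sense()); ctrl.capture("wrist")
    e=np.array([s["eef_pos"] for s in L]); f=np.array([s["force"] for s in L]); q=np.array([s["ee_rot"] for s in L]).mean(0)
    print("t",round(L[-1]["time_s"],2),"pos",e.mean(0).round(2),"sd",e.std(0).round(2),"F",f.mean(0).round(2),"yaw",round(float(np.degrees(2*np.arctan2(q[2],q[1]))),2),"w",round(L[-1]["grip_width"],3))
    return e.mean(0)
E
python3 - <<'E'
from h import *
avg()
w=load("wrist"); P=cloud(w)
m=(P[...,2]>31)&(P[...,2]<37)&(np.hypot(P[...,0]-553,P[...,1]-48)<90); r=cv2.minAreaRect(P[m][:,:2].astype(np.float32)); print(r)
E
```

```text
t 8.33 pos [554.72  47.44  44.77] sd [0.08 0.01 0.13] F [ 0.07 -0.2  -1.56] yaw -17.51 w 0.582
((558.8109741210938, 46.32286071777344), (70.41206359863281, 136.66680908203125), 72.61845397949219)
```

Emit:
{"api": "carry_out", "payload": {"plan": [[40,[-1.2,-0.1,0],[0,0,0]],[40,[0,0,0],[0,0,0]],[40,[0,0,1.5],[0,0,0]],[40,[0,0,1.5],[0,0,0]],[40,[0,0,1],[0,0,0]],[40,[0,0,1],[0,0,0]],[40,[0,0,0.5],[0,0,0]],[40,[0,0,0],[0,0,0]],[40,[0,0,0],[0,0,0]]]}}

```text
time_s: 9.13
eef_pos: [553.4, 47.9, 38.8]
ee_rot: [0.0, 0.988, -0.152, -0.0]
force: [0.6, -0.1, -1.5]
grip_width: 0.582
```

```bash
python3 - <<'E'
from h import *
avg()
E
```

```text
t 9.33 pos [553.4   47.9   38.83] sd [0.02 0.01 0.04] F [-0.32  0.02 -1.91] yaw -17.51 w 0.587
```

No contact force, and the underside is already about 2.7 mm into the pocket. I'll continue down to the floor.

Emit:
{"api": "carry_out", "payload": {"plan": [[40,[0,0,1.5],[0,0,0]],[40,[0,0,1.5],[0,0,0]],[40,[0,0,1],[0,0,0]],[40,[0,0,0.7],[0,0,0]],[40,[0,0,0],[0,0,0]],[40,[0,0,0],[0,0,0]]]}}

```text
time_s: 9.88
eef_pos: [553.3, 47.9, 34.1]
ee_rot: [0.0, 0.988, -0.152, -0.0]
force: [-0.4, 0.2, -1.4]
grip_width: 0.59
```

```bash
python3 - <<'E'
from h import *
avg(3)
E
```

```text
t 9.98 pos [553.37  47.9   34.11] sd [0.02 0.01 0.03] F [ 0.51 -0.43 -1.76] yaw -17.51 w 0.585
```

Emit:
{"api": "carry_out", "payload": {"plan": [[40,[0,0,0.4],[0,0,0]],[40,[0,0,0.4],[0,0,0]],[40,[0,0,0],[0,0,0]],[40,[0,0,0],[0,0,0]]]}}

```text
time_s: 10.37
eef_pos: [553.4, 47.9, 33.7]
ee_rot: [0.0, 0.988, -0.152, 0.0]
force: [-2.5, -0.4, 5.1]
grip_width: 0.585
```

```bash
python3 - <<'E'
from h import *
avg(3)
E
```

```text
t 10.47 pos [553.44  47.9   33.7 ] sd [0.02 0.02 0.01] F [-2.71  0.25  5.45] yaw -17.51 w 0.582
```

The floor is reached at TCP 33.7, with about 7 N upward. I'll release, rise and look.

Emit:
{"api": "carry_out", "payload": {"plan": [[64,[0,0,0],[0,0,0]],[64,[0,0,0],[0,0,0]],[64,[0,0,0],[0,0,0]],[64,[0,0,0],[0,0,0]],[64,[0,0,-4],[0,0,0]],[64,[0,0,-12],[0,0,0]],[64,[0,0,-25],[0,0,0]],[64,[0,0,-30],[0,0,0]],[64,[0,0,-30],[0,0,0]],[64,[0,0,-20],[0,0,0]],[64,[0,0,0],[0,0,0]]]}}

```text
time_s: 11.43
eef_pos: [555.2, 47.8, 159.0]
ee_rot: [-0.0, 0.988, -0.152, 0.004]
force: [0.3, -0.6, 0.3]
grip_width: 0.75
```

```bash
python3 - <<'E'
from h import *
avg(3)
c=cap("wrist","w_rel.png"); P=cloud(c)
m=(P[...,2]>42)&(P[...,2]<52)&(np.hypot(P[...,0]-553,P[...,1]-48)<34); q=P[m]; A=np.c_[q[:,:2]-q[:,:2].mean(0),np.ones(len(q))]
print(q.mean(0),np.linalg.lstsq(A,q[:,2],rcond=None)[0],cv2.minEnclosingCircle(q[:,:2].astype(np.float32)))
E
```

```text
t 11.53 pos [554.31  47.84 156.73] sd [0.72 0.06 1.78] F [ 0.25 -0.37 -0.52] yaw -17.5 w 0.749
[553.95396537  47.72552723  47.04570928] [-4.14626672e-03  2.71566071e-03  4.70457093e+01] ((552.9470825195312, 48.19660568237305), 25.929845809936523)
```

View pics/w_rel.png

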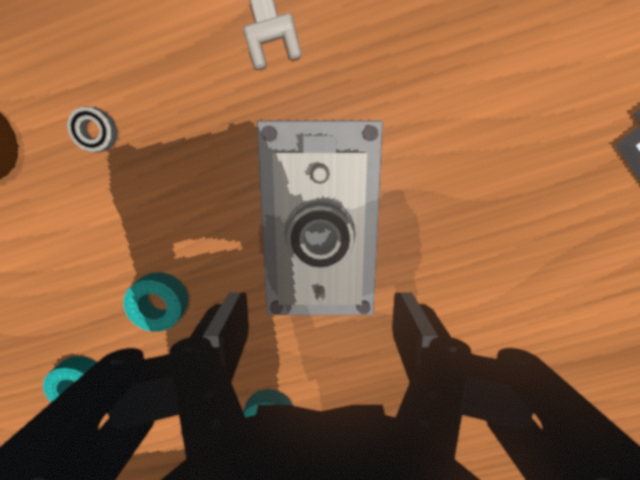

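The bearing sits flat in the pocket: top at 47.05 mm, tilt about 0, centre (553.0,48.2). Now to the cover.

Emit:
{"api": "carry_out", "payload": {"plan": [[64,[2,13,0],[0,0,0]],[64,[4,26,0],[0,0,0]],[64,[4,26,0],[0,0,0]],[64,[4,26,0],[0,0,0]],[64,[4,26,0],[0,0,0]],[64,[4,26,0],[0,0,0]],[64,[4,26,0],[0,0,0]],[64,[4,26,0],[0,0,0]],[64,[4,26,0],[0,0,0]],[64,[4,26,0],[0,0,0]],[64,[4,26,0],[0,0,0]],[64,[4,26,0],[0,0,0]],[64,[0,13.5,0],[0,0,-1]],[64,[0,0,0],[0,0,-1]],[64,[0,0,0],[0,0,-1]],[64,[0,0,0],[0,0,-1]],[64,[0,0,0],[0,0,-1]],[64,[0,0,0],[0,0,-1]],[64,[0,0,0],[0,0,-1]],[64,[0,0,0],[0,0,-0.3]]]}}

```text
time_s: 13.3
eef_pos: [502.4, -264.5, 153.3]
ee_rot: [-0.001, 0.973, 0.23, -0.001]
force: [0.0, 0.2, 0.7]
grip_width: 0.75
```

Emit:
{"api": "carry_out", "payload": {"plan": [[64,[0,0,20],[0,0,0]],[64,[0,0,30],[0,0,0]],[64,[0,0,20],[0,0,0]],[64,[0,0,5],[0,0,0]],[64,[0,0,0],[0,0,0]],[64,[0,0,0],[0,0,0]],[64,[0,0,0],[0,0,0]]]}}

```text
time_s: 13.88
eef_pos: [503.6, -264.6, 80.6]
ee_rot: [0.001, 0.974, 0.227, 0.001]
force: [0.0, 0.2, 0.1]
grip_width: 0.75
```

```bash
python3 - <<'E'
from h import *
avg(3)
c=cap("wrist","w_cov2.png"); P=cloud(c)
near=np.hypot(P[...,0]-503.6,P[...,1]+264.2)<90
for z0,z1 in((14,26),(42,50)):
    m=(P[...,2]>z0)&(P[...,2]<z1)&near; q=P[m]; r=cv2.minAreaRect(q[:,:2].astype(np.float32)); print(len(q),q.mean(0),r)
E
```

```text
t 13.98 pos [ 503.65 -264.51   80.58] sd [0.02 0.08 0.06] F [ 0.23  0.29 -0.01] yaw 26.29 w 0.749
15667 [ 513.86986304 -259.18355906   20.11683123] ((508.4411926269531, -261.89404296875), (136.47735595703125, 70.24324798583984), 26.271087646484375)
5391 [ 505.49214565 -263.37415239   46.0056454 ] ((503.8453369140625, -264.1698913574219), (59.500694274902344, 30.138381958007812), 26.132339477539062)
```

View pics/w_cov2.png

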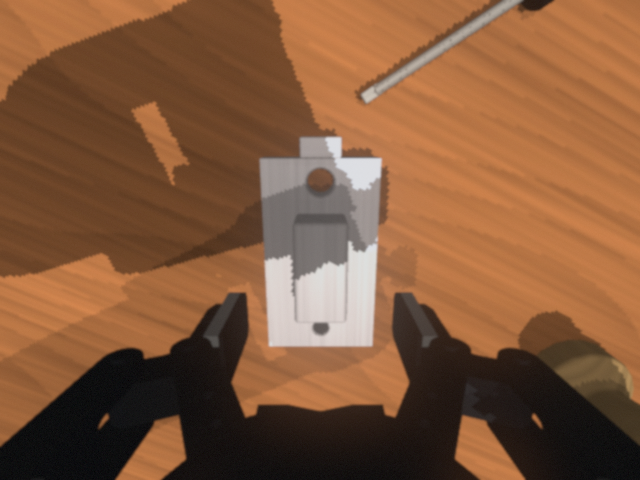

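The gripper is centred on the rib and the yaw matches. I'll go down to TCP 20.5, close with 90 N and check.

Emit:
{"api": "carry_out", "payload": {"grip_force": 90, "plan": [[60,[0,0,15],[0,0,0]],[60,[0,0,22],[0,0,0]],[60,[0,0,14],[0,0,0]],[60,[0,0,6],[0,0,0]],[60,[0,0,3],[0,0,0]],[60,[0,0,0],[0,0,0]],[20,[0,0,0],[0,0,0]],[20,[0,0,0],[0,0,0]],[20,[0,0,0],[0,0,0]],[20,[0,0,0],[0,0,0]],[20,[0,0,0],[0,0,0]],[20,[0,0,0],[0,0,0]],[20,[0,0,0],[0,0,0]],[20,[0,0,0],[0,0,0]]]}}

```text
time_s: 15.25
eef_pos: [503.7, -264.4, 20.5]
ee_rot: [0.001, 0.974, 0.227, 0.001]
force: [-1.2, 0.9, 5.6]
grip_width: 0.336
```

```bash
python3 - <<'E'
from h import *
avg(3)
E
```

```text
t 15.35 pos [ 503.73 -264.43   20.54] sd [0.01 0.02 0.01] F [-0.68  0.22  5.85] yaw 26.29 w 0.336
```

Emit:
{"api": "carry_out", "payload": {"plan": [[20,[0,0,-4],[0,0,0]],[20,[0,0,-10],[0,0,0]],[20,[0,0,-18],[0,0,0]],[20,[0,0,-22],[0,0,0]],[20,[0,0,-22],[0,0,0]],[20,[0,0,-18],[0,0,0]],[20,[0,0,-6],[0,0,0]],[20,[0,0,0],[0,0,0]],[20,[0,0,0],[0,0,0]],[20,[0,0,0],[0,0,0]]]}}

```text
time_s: 16.23
eef_pos: [502.6, -263.5, 117.9]
ee_rot: [-0.001, 0.974, 0.227, -0.001]
force: [0.8, -0.3, -4.3]
grip_width: 0.337
```

```bash
cat > cov.py <<'E'
from h import *
def covtool(c):
    T=c["tool_from_camera"]
    v,u=np.mgrid[:480,:640]; d=c["range_z"]
    p=(np.stack([(u-c["cx"])/c["fx"]*d,-(v-c["cy"])/c["fy"]*d,-d,np.ones_like(d)],-1)@T.T)[...,:3]
    base=(d>20)&(np.abs(p[...,0])<90)&(np.abs(p[...,1])<40)
    m=base&(np.abs(p[...,2]-0)<5)&(p[...,0]>14); q=p[m]
    A=np.c_[q[:,:2],np.ones(len(q))]; k=np.linalg.lstsq(A,q[:,2],rcond=None)[0]
    print("plate top in tool: slopes deg",np.degrees(k[:2]).round(2),"z0",k[2].round(2),len(q))
    print("x max",np.percentile(q[:,0],[99,100]),"rect",cv2.minAreaRect(q[:,:2].astype(np.float32)))
    mm=base&(p[...,2]>-32)&(p[...,2]<-20)&(np.abs(p[...,1])<14)&(np.abs(p[...,0])<40); r=p[mm]
    print("rib",len(r),np.median(r,0),r.min(0),r.max(0))
    return p
E
python3 - <<'E'
from cov import *
avg(3)
c=cap("wrist","w_cov3.png"); covtool(c)
E
```

```text
t 16.33 pos [ 502.68 -263.54  117.98] sd [0.06 0.05 0.08] F [ 0.41  0.18 -4.03] yaw 26.29 w 0.334
plate top in tool: slopes deg [0.21 0.12] z0 0.25 16234
x max [72.59169664 73.36718089] rect ((43.696128845214844, -0.17267608642578125), (70.53195190429688, 59.34959411621094), 89.9743881225586)
rib 10091 [  4.06296072   0.13849047 -25.52653512] [-31.08928003 -13.99746721 -29.01832242] [ 30.30500613  13.99867308 -20.00033654]
```

View pics/w_cov3.png

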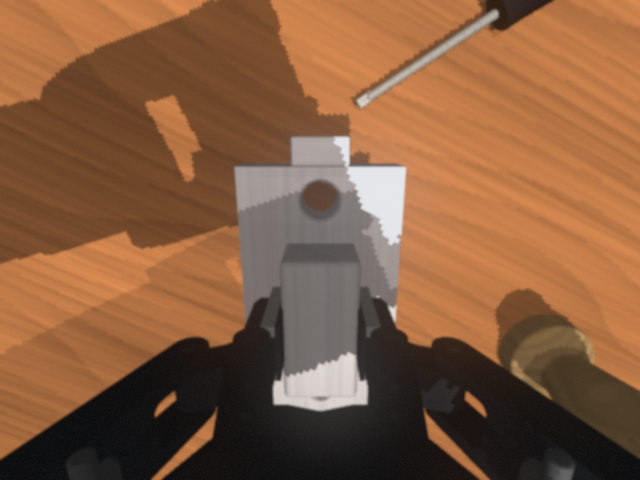

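The cover is held level (0.2°/0.1°), with its centre at tool (-0.5,-0.15) and its underside at tool z +20.3. Next I'll carry it over to the housing and turn it 43.7°.

Emit:
{"api": "carry_out", "payload": {"plan": [[20,[8,-11,0],[0,0,0]],[20,[16,-22,0],[0,0,0]],[20,[16,-22,0],[0,0,0]],[20,[16,-22,0],[0,0,0]],[20,[16,-22,0],[0,0,0]],[20,[16,-22,0],[0,0,0]],[20,[16,-22,0],[0,0,0]],[20,[16,-22,0],[0,0,0]],[20,[16,-22,0],[0,0,0]],[20,[16,-22,0],[0,0,0]],[20,[16,-22,0],[0,0,0]],[20,[15.5,-25.7,0],[0,0,0]],[20,[0,0,0],[0,0,1]],[20,[0,0,0],[0,0,1]],[20,[0,0,0],[0,0,1]],[20,[0,0,0],[0,0,1]],[20,[0,0,0],[0,0,1]],[20,[0,0,0],[0,0,1]],[20,[0,0,0],[0,0,1]],[20,[0,0,0],[0,0,0.29]]]}}

```text
time_s: 18.1
eef_pos: [553.6, 48.2, 119.0]
ee_rot: [-0.0, 0.988, -0.154, -0.0]
force: [0.7, -1.0, -3.7]
grip_width: 0.336
```

Emit:
{"api": "carry_out", "payload": {"plan": [[20,[0,0,5],[0,0,0]],[20,[0,0,10],[0,0,0]],[20,[0,0,10],[0,0,0]],[20,[0,0,4],[0,0,0]],[20,[0,0,0],[0,0,0]],[20,[0,0,0],[0,0,0]],[20,[0,0,0],[0,0,0]]]}}

```text
time_s: 18.68
eef_pos: [554.3, 47.5, 90.5]
ee_rot: [-0.0, 0.988, -0.152, 0.0]
force: [0.1, 0.3, -4.0]
grip_width: 0.332
```

```bash
python3 - <<'E'
from cov import *
avg(3)
c=cap("wrist","w_cov4.png"); covtool(c)
P=cloud(c)
m=(P[...,2]>7)&(P[...,2]<13)&(np.hypot(P[...,0]-553,P[...,1]-48)<110); q=P[m]; print(len(q),cv2.minAreaRect(q[:,:2].astype(np.float32)))
m=(P[...,2]>31)&(P[...,2]<37)&(np.hypot(P[...,0]-553,P[...,1]-48)<110); q=P[m]; print(len(q),q.max(0) if len(q) else 0)
E
```

```text
t 18.78 pos [554.27  47.45  90.62] sd [0.01 0.02 0.08] F [-0.19  0.14 -3.93] yaw -17.44 w 0.334
plate top in tool: slopes deg [0.21 0.14] z0 0.24 16263
x max [72.83676555 73.61357525] rect ((43.829063415527344, 0.17854690551757812), (70.44109344482422, 59.57866287231445), 89.97176361083984)
rib 10152 [  4.22226713   0.04052961 -25.57313085] [-30.31618128 -13.99992367 -31.98764386] [ 30.57520753  13.99881125 -20.0234157 ]
4606 ((622.4248046875, 26.462646484375), (100.14746856689453, 27.11871337890625), 72.89787292480469)
595 [622.88323973  63.49975148  36.15412374]
```

View pics/w_cov4.png

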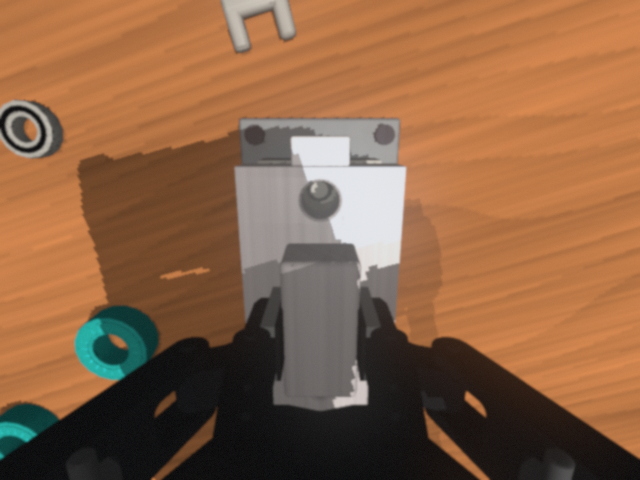

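Through the large hole at (320,200) the thick dowel is visible, and the lugs are on the same side. The foot edge again gives the housing at (553.3,48.15). I'll correct by (-1.1,-0.3) and go down to just above the dowel tips.

Emit:
{"api": "carry_out", "payload": {"plan": [[20,[-1.1,-0.3,3],[0,0,0]],[20,[0,0,6],[0,0,0]],[20,[0,0,5],[0,0,0]],[20,[0,0,2],[0,0,0]],[20,[0,0,0],[0,0,0]],[20,[0,0,0],[0,0,0]]]}}

```text
time_s: 19.38
eef_pos: [553.1, 48.1, 74.1]
ee_rot: [0.0, 0.988, -0.152, -0.0]
force: [0.6, 0.7, -2.5]
grip_width: 0.335
```

```bash
python3 - <<'E'
from cov import *
avg(3)
c=cap("wrist","w_cov5.png"); covtool(c)
cv2.imwrite("pics/w5c.png",cv2.resize(c["color"][110:260,230:420],None,fx=4,fy=4,interpolation=cv2.INTER_CUBIC))
E
```

```text
t 19.48 pos [553.15  48.07  74.31] sd [0.06 0.   0.12] F [ 0.47  0.3  -3.84] yaw -17.45 w 0.336
plate top in tool: slopes deg [0.25 0.14] z0 0.21 16278
x max [72.83698284 73.61340625] rect ((43.81946563720703, 0.24708175659179688), (70.63623809814453, 59.60281753540039), 89.95982360839844)
rib 10158 [  4.27638985   0.04116314 -25.57810327] [-30.27555935 -13.99720353 -31.90559635] [ 30.45762271  13.99818376 -20.00866502]
```

View pics/w5c.png

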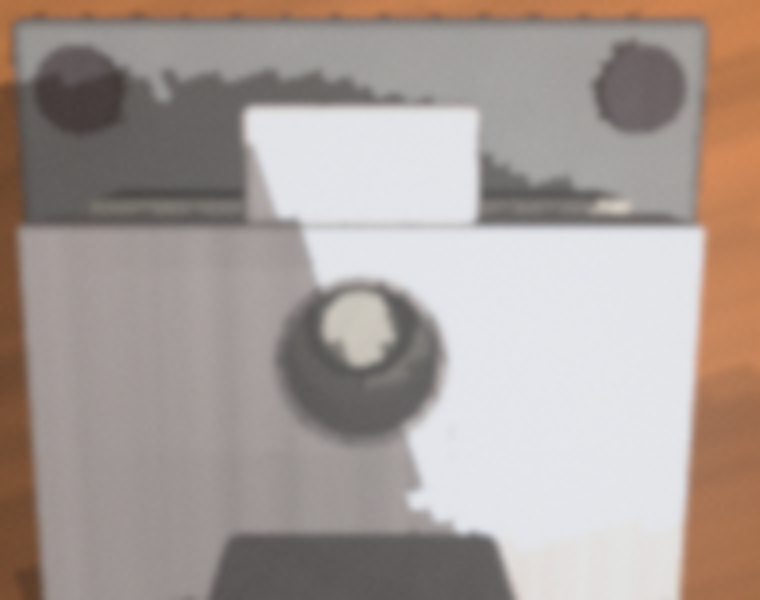

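The dowel tip shows centred sideways in the large hole (crop x 358 against 361). I'll lower onto the dowels slowly.

Emit:
{"api": "carry_out", "payload": {"plan": [[20,[0,0,1],[0,0,0]],[20,[0,0,1],[0,0,0]],[20,[0,0,1],[0,0,0]],[20,[0,0,1],[0,0,0]],[20,[0,0,1],[0,0,0]],[20,[0,0,0],[0,0,0]],[20,[0,0,0],[0,0,0]]]}}

```text
time_s: 20.17
eef_pos: [553.1, 48.1, 69.2]
ee_rot: [-0.0, 0.988, -0.152, -0.0]
force: [-0.8, 0.2, -3.8]
grip_width: 0.334
```

```bash
python3 - <<'E'
from cov import *
avg(3)
E
```

```text
t 20.27 pos [553.08  48.08  69.29] sd [0.02 0.01 0.04] F [-0.15 -0.03 -3.83] yaw -17.45 w 0.333
```

Emit:
{"api": "carry_out", "payload": {"plan": [[20,[0,0,1.5],[0,0,0]],[20,[0,0,1.5],[0,0,0]],[20,[0,0,1.5],[0,0,0]],[20,[0,0,1.5],[0,0,0]],[20,[0,0,1.5],[0,0,0]],[20,[0,0,0.5],[0,0,0]],[20,[0,0,0],[0,0,0]]]}}

```text
time_s: 20.9
eef_pos: [553.0, 48.1, 61.1]
ee_rot: [0.0, 0.988, -0.152, -0.0]
force: [-0.6, 0.8, -3.4]
grip_width: 0.34
```

```bash
python3 - <<'E'
from cov import *
avg(3); print(ctrl.sense()["wrist_torque"])
E
```

```text
t 21.0 pos [553.04  48.08  61.21] sd [0.05 0.01 0.09] F [-0.04  0.09 -3.83] yaw -17.45 w 0.332
[-0.00904527  0.01668267  0.03496063]
```

Still free, with about 7 mm to go.

Emit:
{"api": "carry_out", "payload": {"plan": [[20,[0,0,1.5],[0,0,0]],[20,[0,0,1.5],[0,0,0]],[20,[0,0,1.5],[0,0,0]],[20,[0,0,1],[0,0,0]],[20,[0,0,0.6],[0,0,0]],[20,[0,0,0],[0,0,0]],[20,[0,0,0],[0,0,0]]]}}

```text
time_s: 21.63
eef_pos: [553.1, 48.1, 55.2]
ee_rot: [0.0, 0.988, -0.152, -0.0]
force: [-0.7, 0.1, -3.5]
grip_width: 0.331
```

```bash
python3 - <<'E'
from cov import *
avg(3)
E
```

```text
t 21.73 pos [553.11  48.09  55.22] sd [0.02 0.02 0.02] F [-0.08  0.05 -3.78] yaw -17.45 w 0.336
```

Emit:
{"api": "carry_out", "payload": {"plan": [[20,[0,0,0.4],[0,0,0]],[20,[0,0,0.4],[0,0,0]],[20,[0,0,0.3],[0,0,0]],[20,[0,0,0],[0,0,0]],[20,[0,0,0],[0,0,0]]]}}

```text
time_s: 22.2
eef_pos: [553.1, 48.1, 54.5]
ee_rot: [0.0, 0.988, -0.152, 0.0]
force: [-2.9, 0.4, 3.6]
grip_width: 0.336
```

```bash
python3 - <<'E'
from cov import *
avg(3)
E
```

```text
t 22.3 pos [553.12  48.12  54.53] sd [0.01 0.   0.01] F [-3.51  0.46  4.81] yaw -17.44 w 0.329
```

Contact is at 54.5. The weight reading hanging free was -3.8. I'll press in more, easing the side force slightly.

Emit:
{"api": "carry_out", "payload": {"plan": [[20,[-0.2,0,0.2],[0,0,0]],[20,[-0.1,0,0.2],[0,0,0]],[20,[0,0,0],[0,0,0]],[20,[0,0,0],[0,0,0]],[20,[0,0,0],[0,0,0]],[20,[0,0,0],[0,0,0]]]}}

```text
time_s: 22.85
eef_pos: [553.1, 48.1, 54.5]
ee_rot: [0.0, 0.988, -0.152, 0.001]
force: [-3.7, 1.1, 9.2]
grip_width: 0.334
```

```bash
python3 - <<'E'
from cov import *
avg(3); print(ctrl.sense()["wrist_torque"])
c=cap("wrist","w_fin.png"); covtool(c)
P=cloud(c); 
m=(P[...,2]>50)&(P[...,2]<58)&(np.hypot(P[...,0]-553,P[...,1]-48)<80); q=P[m]; A=np.c_[q[:,:2]-[553,48],np.ones(len(q))];k=np.linalg.lstsq(A,q[:,2],rcond=None)[0]; print("plate plane",np.degrees(k[:2]),k[2])
s=cap("scene","s2.png"); cv2.imwrite("pics/s2c.png",cv2.resize(s["color"][190:310,270:410],None,fx=5,fy=5,interpolation=cv2.INTER_CUBIC))
E
```

```text
t 22.95 pos [553.15  48.13  54.52] sd [0.01 0.01 0.01] F [-3.6   1.    8.79] yaw -17.44 w 0.336
[-0.16973591  0.62966129 -0.05213066]
plate top in tool: slopes deg [0.35 0.04] z0 0.19 16803
x max [72.83626012 73.61392225] rect ((43.81304931640625, 0.24047470092773438), (59.59626388549805, 70.54821014404297), 0.01592373289167881)
rib 10169 [  4.21913807   0.03633102 -25.63036836] [-30.59572898 -13.9992184  -31.94299611] [ 30.62426157  13.99840031 -20.01074052]
plate plane [-0.05568388  0.06886901] 54.14030708939696
```

View pics/s2c.png

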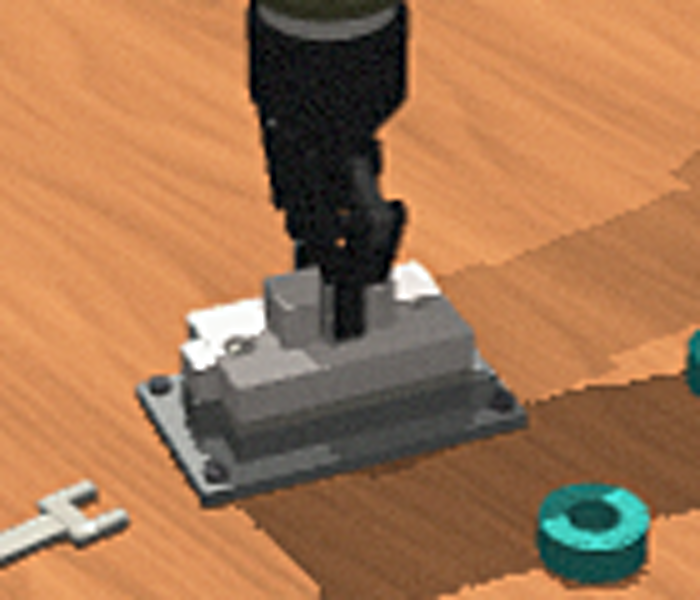

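View pics/w_fin.png

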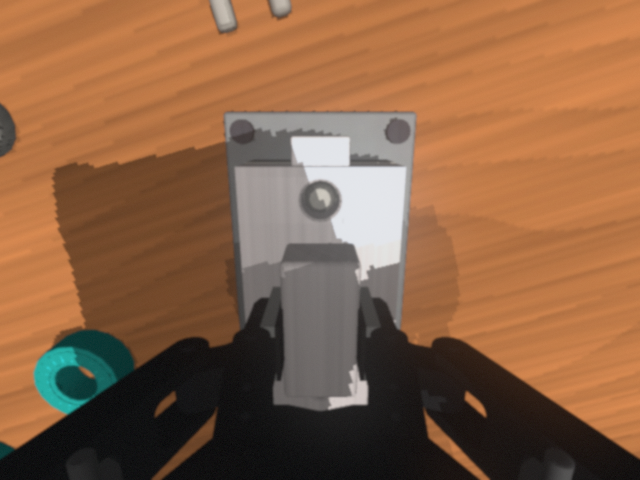

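Seated: the plate top is at 54.1 mm (expected 54), tilt under 0.1°, and the thick dowel is visible centred in the hole at (320,199). The push reads only 8.8 N, so I'll add more.

Emit:
{"api": "carry_out", "payload": {"plan": [[20,[-0.3,0,0.3],[0,0,0]],[20,[-0.1,0,0.2],[0,0,0]],[20,[0,0,0],[0,0,0]],[20,[0,0,0],[0,0,0]],[20,[0,0,0],[0,0,0]],[20,[0,0,0],[0,0,0]]]}}

```text
time_s: 23.6
eef_pos: [553.2, 48.1, 54.5]
ee_rot: [0.0, 0.988, -0.152, 0.001]
force: [-2.4, 0.2, 11.5]
grip_width: 0.333
```

```bash
python3 - <<'E'
from cov import *
avg(5); print(ctrl.sense()["wrist_torque"])
E
```

```text
t 23.8 pos [553.15  48.12  54.51] sd [0.01 0.02 0.  ] F [-3.36  0.17 11.72] yaw -17.44 w 0.329
[-0.23284789  0.73539101 -0.11271539]
```

Emit:
{"api": "carry_out", "payload": {"plan": [[20,[-0.1,0,0.3],[0,0,0]],[20,[0,0,0],[0,0,0]],[20,[0,0,0],[0,0,0]],[20,[0,0,0],[0,0,0]],[20,[0,0,0],[0,0,0]],[20,[0,0,0],[0,0,0]]]}}

```text
time_s: 24.35
eef_pos: [553.2, 48.1, 54.5]
ee_rot: [0.0, 0.988, -0.152, 0.001]
force: [-4.8, 0.1, 14.3]
grip_width: 0.332
```

```bash
python3 - <<'E'
from cov import *
avg(8); print(ctrl.sense()["wrist_torque"])
c=cap("wrist","w_fin2.png");P=cloud(c)
m=(P[...,2]>50)&(P[...,2]<58)&(np.hypot(P[...,0]-553,P[...,1]-48)<80); q=P[m]; A=np.c_[q[:,:2]-[553,48],np.ones(len(q))];k=np.linalg.lstsq(A,q[:,2],rcond=None)[0]; print("plate plane",np.degrees(k[:2]),k[2])
cap("top","t2.png")
E
```

```text
t 24.7 pos [553.17  48.12  54.51] sd [0.01 0.02 0.01] F [-4.4   0.05 14.09] yaw -17.44 w 0.332
[-0.26883956  0.93908471 -0.02196715]
plate plane [-0.04635304  0.09820924] 54.15987679217231
```

View pics/t2.png

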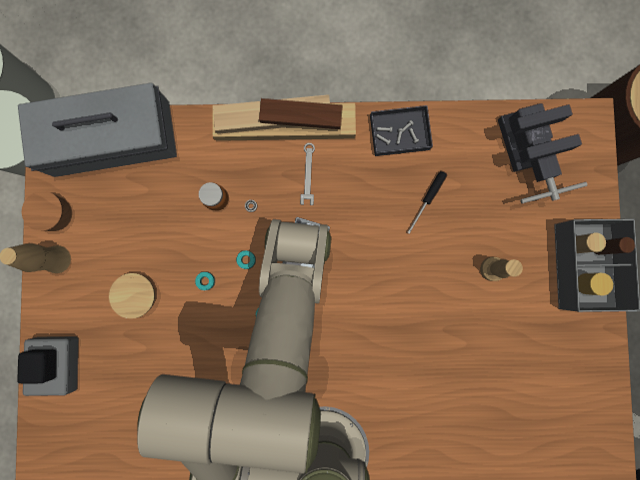

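The push is steady at about 14 N, the plate is level at 54.2 mm, and the bystanders visible in the top view (jar, small bearing, wrench, screwdriver, leg, bowl and two of the turquoise rings) are where they were. Handing in.

```bash
python3 -c "
from rig import ctrl
s=ctrl.sense();print(s['force'],s['grip_width'],s['time_s']);print(ctrl.finish_job())"
```

```text
[-4.08152679 -0.13819508 14.75150391] 0.3338738679406161 24.85
the job is handed in; nothing more can be done
None
```

The job is done and handed in at 24.9 s. The steel bearing is in the pocket and let go, and the cover is on the dowels with the lugs on the same side, still gripped and pressed down.

**Bearing:** after release its top measured 47.05 mm with about zero tilt; 47 mm is fully seated.

**Cover:** it went down on the dowels with no contact force until it reached the housing. The plate top measured 54.15 mm where 54 mm is flush, tilted by 0.1° or less. I saw the thick dowel in the large hole. The gripper hides the thin dowel, so I judged that side only from the plate's height and level.

**Push:** the wrist read a steady 14 to 14.8 N down. Counting the cover's own weight, the load on the housing is about 18 N. A side force of about 4 N remained and I could not fully remove it.

**Other things:** those visible in the last top view looked unmoved. The arm hid the third turquoise ring there; the gripper never touched it.

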